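# Tilt a grown settlement panel out of its tank bay and stand it on the photo easel

### The job

Take the green, overgrown panel out of its bay in the narrow culture tank by its top edge, drawing it out tilted so that neither it nor you bump the grow light above, and stand it on the photo stand for its picture: foot down in the ledge between the end stops, leaning flat against the two rails, green side towards the camera. Set it down in the ledge before you let go rather than dropping it, and leave the white panel in the other bay and the other things on the table where they are.

Things in the scene. Friction and masses are not known exactly. Their poses are not given: they have to be found in the camera images.
- panel: the panel to move: plate 175 x 80 x 6 mm, 0.12 kg, one face overgrown green, the other bare grey. Origin: middle of its foot; z up to its top edge, y along its width, x the green face's normal. It starts in either bay leaning 32.5 deg from vertical: foot on the floor at the far wall, bare side on the near rim, top edge out over the near wall, 50 mm of it (along the slope) past the rim
- panel_top (a point): middle of the green panel's top edge (175 mm up its z axis from panel)
- control: the white panel in the other bay, same size and lean as the green one; it stays there. Origin: middle of its foot; axes as for panel
- tank: fixed frosted tank with black trim, outside 82 (x) x 199 (y) x 110 mm high, walls and floor 5 mm, split by a wall at y = 0 into two bays each 72 (x) x 92 (y) x 105 mm deep inside. Origin: centre of its underside, z up; the near wall, on which the panels lean, is on its -x side
- lamp: grow light fixed over the tank (frame the same as the tank's): an aluminium bar 40 (x) x 214 (y) x 18 mm thick over the far half of the mouth, from x = +2 to +42 mm in the tank's frame, underside 190 mm and top with fins 212 mm above the table, on two brackets at the far wall
- stand: fixed photo stand: grey base 250 (x) x 150 (y) x 12 mm, easel on its -x half, camera on a 212 mm column (at x = +104, y = +58 mm) on its +x half; the camera, lens centre about x = +75, z = 190 mm, looks down at the easel. Origin: centre of its underside, z up
- easel: sloped easel of the stand, leaning back 30 deg from vertical to the stand's -x. z runs up the rails, y along the ledge, x out to the camera. Origin: mid ledge, where its surface (z = 0) meets the rail fronts (x = 0). Two rails 14 wide, 7 thick, 110 mm long at y = +-26; ledge (square to the rails) 17 mm deep up to an 8 mm high lip; end stops 16 mm high, 100 mm apart
- wash_bottle: white wash bottle, 62 mm across, 180 mm high, loose; origin under its centre
- jug: clear measuring jug, 106 mm across, 143 mm high, with a handle, loose; origin under its centre
- meter: blue handheld water meter lying flat, 155 x 74 x 30 mm, loose; origin under its centre
- scraper: yellow-handled scraper lying flat, 170 mm long, 14 mm high, blade 78 mm, loose; origin underneath, in the handle's forward half, x towards the blade
- dishes: stack of four petri dishes, 93 mm across, 60 mm high, one piece, loose; origin under its centre
Things that resemble listed ones, but are neither listed nor needed, are in the scene too. There is more than one size of the panel; the one meant has the size given above.

How it is judged:
On the way, in this order (a step that is already met when the one before it is completed fails the run):
1. the green panel is held with its foot clear above the tank's rim (z of panel in the frame of tank above 0.115 m and contact force between the fingers and panel above 1 N), for 0.1 s.
2. still held, its foot is down on the easel's ledge, between the lip, the rails and the end stops (z of panel in the frame of easel between -0.004 and 0.007 m and x of panel in the frame of easel between -0.001 and 0.016 m and y of panel in the frame of easel between -0.013 and 0.013 m and contact force between the fingers and panel above 1 N), for 0.1 s.
At the end, for the whole second after the job is handed in: the green panel stands released and still on the easel, green side to the camera: foot on the ledge (5 mm) between the end stops, middle of its thickness under 10 mm from the rails at the foot, leaning within 4 degrees of the rails; the white panel is within 15 mm of its start (z of panel in the frame of easel between -0.004 and 0.005 m and x of panel in the frame of easel between -0.001 and 0.01 m and y of panel in the frame of easel between -0.013 and 0.013 m and angle between the z axis of panel and the z axis of easel, either way round below 0.07 rad and angle between panel's own x axis and vertical below 1.3 rad and angle between panel's own z axis and vertical below 0.75 rad and linear speed of panel below 0.02 m/s and distance of control from where it was at the start of the episode below 0.015 m); the robot touches nothing.
It fails at once if the grow light was bumped (more than 5 N) (contact force between lamp and anything else above 5 N).
It fails at once if the white panel was moved more than 20 mm (distance of control from where it was at the start of the episode above 0.02 m).
It fails at once if another thing on the table was moved more than 30 mm (distance of any of wash_bottle, jug, meter, scraper, dishes from where it was at the start of the episode above 0.03 m).
It also fails if it takes over 46 s, if anything falls off the work surface, if the arm or the gripper's body presses on something with over 40 N, if the wrist force passes 120 N, or if a joint passes its speed limit or range.

### The arm

A 6-joint arm with a two-finger parallel gripper is mounted at the origin on the work surface. World frame = base frame: x ahead of the robot, y to its left, z up, the work surface at z = 0. Lengths are in m, angles in rad, forces in N, time in s.
With the tool pointing down it reaches from about 0.35 to 0.975 m from the base axis. Payload 4.9 kg.
Tool frame: the origin (TCP) lies on the centre line of the jaws, within the pads' length; the fingertips stand 14 mm ahead of it and the grasp point (between the pads) lies 5 mm behind it; z points along the fingers, y is the line along which they close (so a half turn about z gives the same grasp; the last joint's range is limited). The gripper opens to 85 mm and grips with 20 to 120 N. Pads are 22 mm wide; open, the fingers measure 114 mm over their backs; the gripper's body (76 mm by 85 mm) begins 54 mm behind the grasp point. The pads swing forward as they close: fully open they stand 13 mm farther back than shut.
Start: joints at [1.073, 0.053, 1.613, -0, 1.476, -0.119], TCP at [0.231, 0.581, 0.245] pointing down, gripper open.
Joint ranges: [-3.01, 3.01], [-1.01, 2.22], [0.06, 2.58], [-1.02, 4.17], [0.09, 2.62], [-3.14, 3.14]. Speed limits (rad/s): [2.57, 2.57, 3.14, 3.14, 3.14, 3.14].

### API

Orientations are given as a unit quaternion [w, x, y, z].
In Python, from plant import * gives the robot as it stands.
- The arm moves only by the tool send_rows, never from a script. Its argument "steps" is a list of rows, each an object with "translation": the shift along the tool's x, y, z in cm, a list of three; "delta_rot": the turn, a rotation vector about the tool's x, y, z in rad, a list of three; "jaw": the finger opening in cm, from 0 to 8.54. In form: [{"translation": [dx, dy, dz], "delta_rot": [rx, ry, rz], "jaw": jaw}, ...]. A call has exactly 8 rows; each row is the pose to reach, as a shift and turn from the pose commanded when the call began, along the tool's axes at that moment; what a row does not reach only later rows make up. A row lasts 1/10 s, in which the tool goes at most 50 mm and 8.59 degrees, less where a joint would pass 70% of its speed; a pose out of reach is approached as far as the arm can. A call with a gripper value outside its range is refused whole. The fingers move at their own pace and stop on an object; the grip force is fixed at half the most. Time passes only in rows, so rows that repeat a pose let the fingers close, or fill a call up. It gives the time, the measured TCP pose, the force, the opening and the grip force at its end, in the units of the state.
- state(): the state, without advancing time (a new reading comes with each control period).
- grab_frame(name): name is "side" or "top" or "wrist"; returns a dict with "pixels" (480x640x3 uint8, blue, green, red), "range_z" (480x640 float32, m along the optical axis (not along the pixel's ray), 0 where there is no reading), "fx", "fy", "cx", "cy" (pixels), "rvec" (rotation vector, rad) and "tvec" (3), from world to camera coordinates, as OpenCV has them. Camera axes: x right, y down, z forward; pixel columns grow to the right and rows downward; lengths in m; the calibration is good to about 2 mm. The wrist camera is an equidistant fisheye: a pixel r from the principal point sees the ray r / f radians off the axis. A picture is of the moment at which its call begins.
- job_done(): hands the job in; it is judged then, once.
The state is a dict: "time": time; "joint_pos": joint angles; "joint_vel": joint speeds; "joint_efforts": joint torques, N m; "tool_pos": TCP position; "tool_rot": TCP orientation; "contact_force": force on the tool from outside, world axes, zero at the start; "ft_torque": the same for the moment, N m; "gripper_width": opening from 0.0 (shut) to 1.0 (fully open); "grasp_force": force on a finger pad.
Only numpy, scipy, OpenCV 4.12 (cv2) and the standard library are available. Lean on these libraries where they do the work, as an engineer would, in place of code of your own. Each camera call takes 0.05 s, during which the arm holds its last target. There are 200 camera calls.

## Working session

There is one attempt and no reset: what is moved stays moved. The work goes in short steps, Python scripts to look and compute and a tool call to move; the robot and the scene stay as the last step left them, time stands still between calls to the robot, and variables do not carry over. Pictures are saved under pics/ and viewed, at most 12 in all, crops included, and the job is handed in when it is done.

Besides the shell and the picture viewer there is one more tool, called after "Request:" in YAML: its name, and indented under it one key for each argument. send_rows: Moves the arm, as the interface text tells. Its arguments: {"type":"object","properties":{"steps":{"type":"array","items":{"type":"object","properties":{"translation":{"type":"array","items":{"type":"number"}},"delta_rot":{"type":"array","items":{"type":"number"}},"jaw":{"type":"number"}}}}},"required":["steps"]}

```bash
mkdir -p pics; ls; cat > h.py <<'E'
import numpy as np, cv2
from scipy.spatial.transform import Rotation as R
from plant import *
def grab(n):
    f=grab_frame(n); np.savez(f'{n}.npz',**{k:np.array(v) for k,v in f.items()}); return f
def load(n): return dict(np.load(f'{n}.npz'))
def cloud(f):
    Z=f['range_z'].astype(float); v,u=np.mgrid[:480,:640]
    c=np.stack([(u-f['cx'])/f['fx']*Z,(v-f['cy'])/f['fy']*Z,Z],-1)
    M=cv2.Rodrigues(np.asarray(f['rvec'],float))[0]
    P=(c-np.asarray(f['tvec'],float).ravel())@M; P[Z==0]=np.nan; return P
E
python3 - <<'E'
from h import *
a=grab('top');b=grab('side')
cv2.imwrite('pics/top.png',a['pixels']);cv2.imwrite('pics/side.png',b['pixels'])
print(state())
E
```

```text
pics
{'time': 0.1, 'joint_pos': array([ 1.07302225e+00,  5.32960392e-02,  1.61417148e+00, -9.04961974e-06,
        1.47598812e+00, -1.19007154e-01]), 'joint_vel': array([ 4.96506909e-05, -1.59529405e-03, -2.51200558e-03, -1.20257237e-03,
       -5.19617996e-04,  1.48618064e-03]), 'joint_efforts': array([-3.69344934e-04, -3.94901490e+01, -3.71363461e+01, -1.87526775e-04,
        3.92199247e-03,  1.91570314e-05]), 'tool_pos': array([0.23085532, 0.58021977, 0.24417387]), 'tool_rot': array([-2.78440090e-04,  1.88252909e-01,  9.82120143e-01, -8.88914535e-04]), 'contact_force': array([0.12971853, 0.03789283, 1.27888211]), 'ft_torque': array([-0.04362686,  0.02571046,  0.01742449]), 'grasp_force': 0.0, 'gripper_width': 1.002061043897062}
```

View pics/top.png

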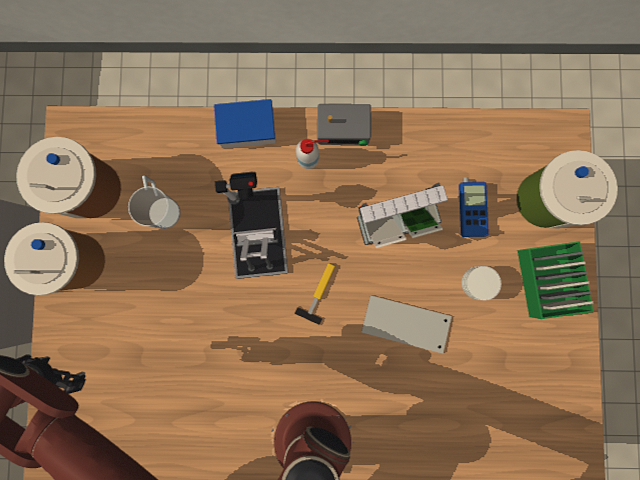

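View pics/side.png

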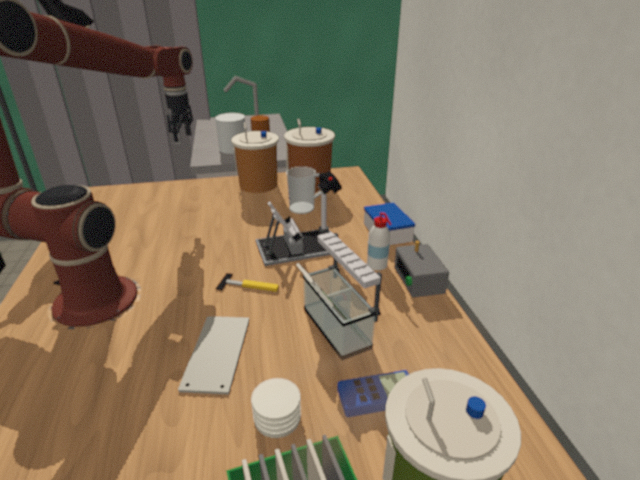

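The top view shows the tank at about (405,215), with the green panel in its right bay and the lamp bar over the far half. The stand is at (257,230) with its camera at the far end (243,183). Next I measure from the depth data.

```bash
python3 - <<'E'
from h import *
f=load('top');P=cloud(f)
im=f['pixels']
c=cv2.resize(im[160:290,210:460],None,fx=3.2,fy=3.2,interpolation=cv2.INTER_CUBIC)
cv2.imwrite('pics/c.png',c)
s=load('side');print(f['fx'],s['fx'])
cv2.imwrite('pics/cs.png',cv2.resize(s['pixels'][165:365,200:420],None,fx=3,fy=3,interpolation=cv2.INTER_CUBIC))
for u,v in [(300,230),(405,200),(365,215),(443,190),(260,200),(375,236),(240,272),(284,270)]: print(u,v,P[v,u].round(4))
E
```

```text
511.6203995242019 447.2695214775186
300 230 [ 0.5851  0.0399 -0.0015]
405 200 [ 0.642  -0.2273  0.2093]
365 215 [ 0.6036 -0.1285  0.2107]
443 190 [ 0.6673 -0.3206  0.212 ]
260 200 [0.6687 0.1549 0.0157]
375 236 [ 0.5596 -0.1628  0.1193]
240 272 [0.4626 0.2067 0.0201]
284 270 [0.4695 0.0829 0.0164]
```

View pics/c.png

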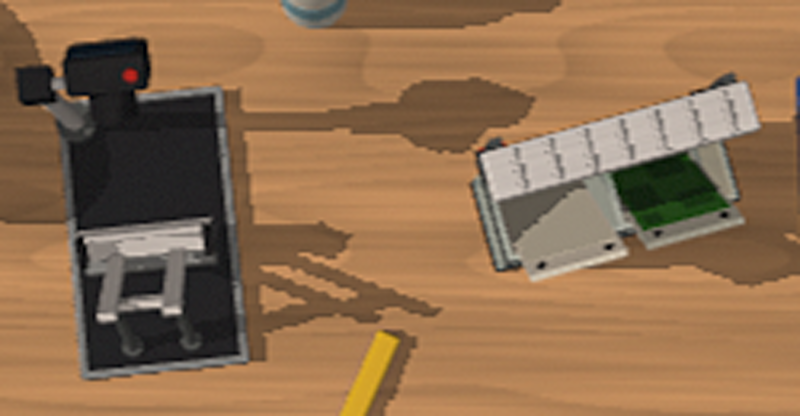

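View pics/cs.png

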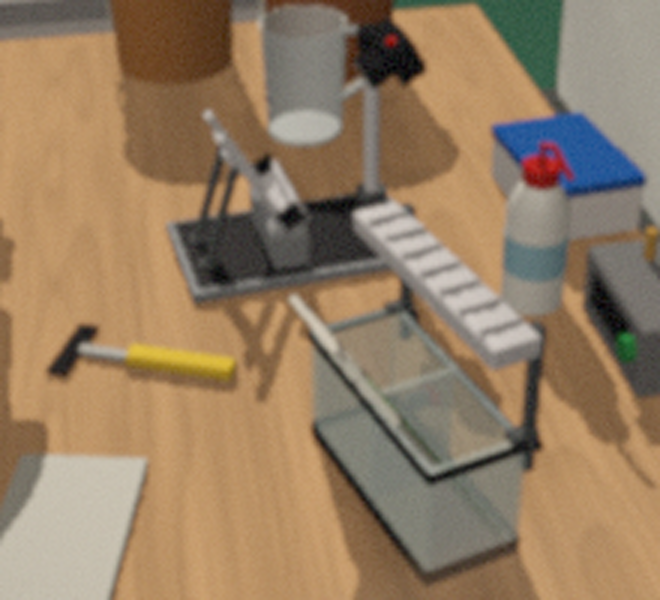

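Crop: the lamp runs from (480,150) to (760,130), the green panel's top edge is at (650,245)-(742,220), and the white one is in the left bay. The stand base corners are at (62,110), (218,90), (247,360) and (85,378).

```bash
python3 - <<'E'
from h import *
f=load('top');P=cloud(f);im=f['pixels'].astype(int)
M=cv2.Rodrigues(f['rvec'])[0];C=-M.T@f['tvec'].ravel()
def ray(u,v,z):
    d=M.T@np.array([(u-f['cx'])/f['fx'],(v-f['cy'])/f['fy'],1]);return C+d*(z-C[2])/d[2]
cr=lambda x,y,z: ray(210+(x+.5)/3.2-.5,160+(y+.5)/3.2-.5,z)
def rect(m):
    r=cv2.minAreaRect(P[m][:,:2].astype(np.float32));b=cv2.boxPoints(r);return r,b
X,Y,Z=P[...,0],P[...,1],P[...,2]
lm=(Z>.2)&(Z<.22)&(X>.5)&(X<.75)&(Y<-.08)&(Y>-.4)
print('lamp',rect(lm))
L=[cr(480,150,.21),cr(750,83,.21),cr(760,130,.21),cr(490,200,.21)]
print(np.mean(L,0),[l.round(4) for l in L])
S=[cr(62,110,.012),cr(218,90,.012),cr(247,360,.012),cr(85,378,.012)]
print('stand',np.mean(S,0),[l.round(4) for l in S])
for nm,p in zip('gggww',[(650,245,.153),(742,220,.153),(696,232,.153),(533,277,.153),(627,253,.153)]): 
    print(nm,cr(*p).round(4))
for u,v in [(696,226),(670,236),(720,220),(560,262),(600,252)]:
    print(P[round(160+v/3.2),round(210+u/3.2)].round(4))
# rails: 
for u,v in [(113,270),(110,290),(105,310),(178,260),(175,285),(172,305),(140,318)]:
    print('rail',P[round(160+v/3.2),round(210+u/3.2)].round(4))
E
```

```text
lamp (((0.6368541717529297, -0.22177138924598694), (0.04888085648417473, 0.21330969035625458), 15.70115852355957), array([[ 0.58446276, -0.1257103 ],
       [ 0.64218867, -0.33106062],
       [ 0.6892456 , -0.31783247],
       [ 0.6315197 , -0.11248216]], dtype=float32))
[ 0.63280943 -0.22329309  0.21      ] [array([ 0.6246, -0.1153,  0.21  ]), array([ 0.6787, -0.3238,  0.21  ]), array([ 0.642, -0.331,  0.21 ]), array([ 0.5859, -0.1231,  0.21  ])]
stand [0.57523461 0.16078087 0.012     ] [array([0.6859, 0.245 , 0.012 ]), array([0.7052, 0.1048, 0.012 ]), array([0.4636, 0.075 , 0.012 ]), array([0.4462, 0.2183, 0.012 ])]
g [ 0.5571 -0.2559  0.153 ]
g [ 0.5779 -0.3297  0.153 ]
g [ 0.5679 -0.2928  0.153 ]
w [ 0.5305 -0.1623  0.153 ]
w [ 0.5505 -0.2375  0.153 ]
[ 0.5699 -0.2929  0.1632]
[ 0.5619 -0.2697  0.1646]
[ 0.5755 -0.3115  0.1597]
[ 0.5416 -0.185   0.1513]
[ 0.5494 -0.2177  0.1552]
rail [0.5371 0.1839 0.091 ]
rail [0.5163 0.1808 0.1273]
rail [0.4994 0.1788 0.1552]
rail [0.5458 0.1276 0.0895]
rail [0.5218 0.1254 0.1313]
rail [0.5048 0.1245 0.1603]
rail [0.4998 0.1688 0.0133]
```

```bash
cat >> h.py <<'E'
def frame(yaw,lean):  # tool rotation for gripping a panel leaning back from local +x
    tx=np.array([np.cos(yaw),np.sin(yaw),0]);z=np.array([0,0,1.])
    tz=np.sin(lean)*tx-np.cos(lean)*z; ty=np.cos(lean)*tx+np.sin(lean)*z
    return np.stack([np.cross(ty,tz),ty,tz],1)
def rel(p0,R0,p1,R1):
    print('t cm',(R0.T@(p1-p0)*100).round(2),'rot',R.from_matrix(R0.T@R1).as_rotvec().round(4))
def cur():
    s=state();q=s['tool_rot'];return s['tool_pos'],R.from_quat([q[1],q[2],q[3],q[0]]).as_matrix()
r=np.deg2rad
E
python3 - <<'E'
from h import *
p0,R0=cur();Rt=frame(r(15.2),r(32.5));d=-Rt[:,2]
ty=15.2;tank=np.array([.612,-.229,0]);A=R.from_euler('z',15.2,degrees=True).as_matrix()
top=tank+A@[-.060,-.0490,.154];print(top)
W=np.array([.40,.05,.35])
rel(p0,R0,W,Rt); rel(W,Rt,top+.07*d,Rt)
E
```

```text
[ 0.56694628 -0.29201716  0.154     ]
t cm [-35.32 -43.03 -10.51] rot [-0.5274 -0.262   0.9013]
t cm [-37.38  -4.51  13.37] rot [0. 0. 0.]
```

Request:
send_rows:
  steps:
    - {"translation": [-35.3, -43.0, -10.5], "delta_rot": [-0.527, -0.262, 0.901], "jaw": 4.5}
    - {"translation": [-35.3, -43.0, -10.5], "delta_rot": [-0.527, -0.262, 0.901], "jaw": 4.5}
    - {"translation": [-35.3, -43.0, -10.5], "delta_rot": [-0.527, -0.262, 0.901], "jaw": 4.5}
    - {"translation": [-35.3, -43.0, -10.5], "delta_rot": [-0.527, -0.262, 0.901], "jaw": 4.5}
    - {"translation": [-35.3, -43.0, -10.5], "delta_rot": [-0.527, -0.262, 0.901], "jaw": 4.5}
    - {"translation": [-35.3, -43.0, -10.5], "delta_rot": [-0.527, -0.262, 0.901], "jaw": 4.5}
    - {"translation": [-35.3, -43.0, -10.5], "delta_rot": [-0.527, -0.262, 0.901], "jaw": 4.5}
    - {"translation": [-35.3, -43.0, -10.5], "delta_rot": [-0.527, -0.262, 0.901], "jaw": 4.5}

```text
time: 0.9
tool_pos: [0.3493, 0.2054, 0.3183]
tool_rot: [0.17, 0.582, 0.763, 0.224]
contact_force: [0.6, -1.3, -0.4]
gripper_width: 0.522
grasp_force: 0.0
```

```bash
cat > go.py <<'E'
from h import *
p0,R0=cur();Rt=frame(r(15.2),r(32.5));d=-Rt[:,2];top=np.array([.567,-.292,.154])
print(p0,state()['joint_pos'].round(2))
rel(p0,R0,np.array([.40,.05,.35]),Rt);rel(p0,R0,top+.07*d,Rt)
E
python3 go.py
```

```text
[0.34928309 0.20536583 0.31826079] [ 0.39 -0.98  2.29 -0.07  1.27  0.13]
t cm [-16.32   2.39  -2.26] rot [ 0.0019 -0.0019  0.0007]
t cm [-53.72  -2.16  11.03] rot [ 0.0019 -0.0019  0.0007]
```

Request:
send_rows:
  steps:
    - {"translation": [-3.0, 3.0, 2.5], "delta_rot": [0, 0, 0], "jaw": 4.5}
    - {"translation": [-6.5, 5.0, 5.0], "delta_rot": [0, 0, 0], "jaw": 4.5}
    - {"translation": [-11.0, 5.5, 6.0], "delta_rot": [0, 0, 0], "jaw": 4.5}
    - {"translation": [-16.0, 5.5, 6.0], "delta_rot": [0, 0, 0], "jaw": 4.5}
    - {"translation": [-21.0, 5.0, 6.0], "delta_rot": [0, 0, 0], "jaw": 4.5}
    - {"translation": [-26.0, 4.5, 6.0], "delta_rot": [0, 0, 0], "jaw": 4.5}
    - {"translation": [-31.0, 4.0, 6.0], "delta_rot": [0, 0, 0], "jaw": 4.5}
    - {"translation": [-36.0, 3.0, 6.0], "delta_rot": [0, 0, 0], "jaw": 4.5}

```text
time: 1.7
tool_pos: [0.5002, -0.1268, 0.2849]
tool_rot: [0.17, 0.583, 0.762, 0.223]
contact_force: [0.8, 0.3, -0.0]
gripper_width: 0.523
grasp_force: 0.0
```

```bash
python3 go.py
```

```text
[ 0.50018379 -0.12677623  0.28489641] [-0.61 -0.54  2.11  0.46  1.22 -0.96]
t cm [19.69 -0.75 -8.19] rot [ 0.0018 -0.0001 -0.0009]
t cm [-17.7   -5.24   5.17] rot [ 0.0018 -0.0001 -0.0009]
```

Request:
send_rows:
  steps:
    - {"translation": [-4.0, -2.0, 0.5], "delta_rot": [0, 0, 0], "jaw": 4.5}
    - {"translation": [-8.0, -4.0, 1.0], "delta_rot": [0, 0, 0], "jaw": 4.5}
    - {"translation": [-12.0, -5.2, 2.0], "delta_rot": [0, 0, 0], "jaw": 4.5}
    - {"translation": [-16.0, -5.2, 3.5], "delta_rot": [0, 0, 0], "jaw": 4.5}
    - {"translation": [-17.7, -5.2, 5.2], "delta_rot": [0, 0, 0], "jaw": 4.5}
    - {"translation": [-17.7, -5.2, 5.2], "delta_rot": [0, 0, 0], "jaw": 4.5}
    - {"translation": [-17.7, -5.2, 5.2], "delta_rot": [0, 0, 0], "jaw": 4.5}
    - {"translation": [-17.7, -5.2, 5.2], "delta_rot": [0, 0, 0], "jaw": 4.5}

```text
time: 2.5
tool_pos: [0.5314, -0.2984, 0.2135]
tool_rot: [0.17, 0.583, 0.763, 0.223]
contact_force: [-0.4, 1.3, 0.3]
gripper_width: 0.525
grasp_force: 0.0
```

```bash
python3 go.py; python3 - <<'E'
from h import *
f=grab('wrist');cv2.imwrite('pics/w1.png',f['pixels']);print(f['fx'],f['cx'],f['cy'],f['rvec'].ravel(),f['tvec'].ravel())
E
```

```text
[ 0.53136302 -0.29844592  0.21348486] [-0.85 -0.15  1.93  0.56  1.15 -1.3 ]
t cm [ 37.08   4.39 -13.37] rot [ 0.0013 -0.0011  0.0006]
t cm [-0.31 -0.15 -0.05] rot [ 0.0013 -0.0011  0.0006]
371.64829954431775 319.5017018788616 243.6654602638311 [-2.79563811 -0.25225566 -0.86673306] [-0.47995997 -0.36043112 -0.02952423]
```

View pics/w1.png

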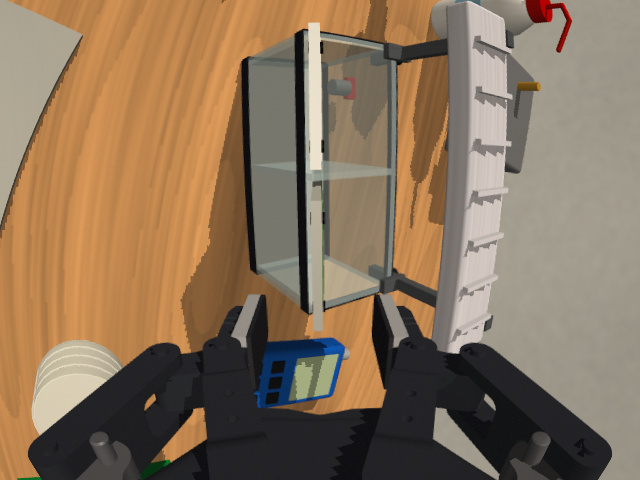

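Wrist view: the green panel is seen edge-on, its top edge running from (316,187) to (318,331). It lies between the pads (tips at 262 and 380, row 297). The lamp is well to the right.

```bash
cat >> h.py <<'E'
def wray(f,u,v):
    M=cv2.Rodrigues(np.asarray(f['rvec'],float))[0];C=-M.T@np.asarray(f['tvec'],float).ravel()
    a=np.array([u-f['cx'],v-f['cy']],float);th=np.hypot(*a)/f['fx'];a/=np.hypot(*a)
    return C,M.T@np.r_[a*np.sin(th),np.cos(th)]
def wpt(f,u,v,z):
    C,d=wray(f,u,v);return C+d*(z-C[2])/d[2]
def wcloud(f,u,v):
    C,d=wray(f,u,v);M=cv2.Rodrigues(np.asarray(f['rvec'],float))[0];return C+d*f['range_z'][v,u]/(M@d)[2]
E
python3 - <<'E'
from h import *
f=load('wrist');p0,R0=cur()
for u,v in [(316,187),(318,331),(314,25),(315,168),(305,30)]:
    q=wpt(f,u,v,.154);print((u,v),q.round(4),'tool cm',(R0.T@(q-p0)*100).round(2))
for u,v in [(316,200),(316,250),(317,290),(317,320),(315,100),(322,250)]: print(wcloud(f,u,v).round(4))
E
```

```text
(316, 187) [ 0.5527 -0.2449  0.154 ] tool cm [ 4.61 -0.3   6.91]
(318, 331) [ 0.5769 -0.3294  0.154 ] tool cm [-4.18 -0.21  6.97]
(314, 25) [ 0.5284 -0.1601  0.154 ] tool cm [13.43 -0.4   6.84]
(315, 168) [ 0.5494 -0.2351  0.154 ] tool cm [ 5.64 -0.36  6.87]
(305, 30) [ 0.5241 -0.1651  0.154 ] tool cm [13.06 -0.86  6.55]
[ 0.5545 -0.2518  0.1541]
[ 0.5619 -0.2791  0.154 ]
[ 0.5689 -0.3027  0.1541]
[ 0.5746 -0.3221  0.1534]
[ 0.5395 -0.2003  0.1547]
[ 0.5767 -0.2816  0.1392]
```

Request:
send_rows:
  steps:
    - {"translation": [0.2, -0.25, 2.0], "delta_rot": [0, 0, 0], "jaw": 4.5}
    - {"translation": [0.2, -0.25, 4.5], "delta_rot": [0, 0, 0], "jaw": 4.5}
    - {"translation": [0.2, -0.25, 6.5], "delta_rot": [0, 0, 0], "jaw": 4.5}
    - {"translation": [0.2, -0.25, 8.0], "delta_rot": [0, 0, 0], "jaw": 4.5}
    - {"translation": [0.2, -0.25, 8.6], "delta_rot": [0, 0, 0], "jaw": 4.5}
    - {"translation": [0.2, -0.25, 8.6], "delta_rot": [0, 0, 0], "jaw": 4.5}
    - {"translation": [0.2, -0.25, 8.6], "delta_rot": [0, 0, 0], "jaw": 4.0}
    - {"translation": [0.2, -0.25, 8.6], "delta_rot": [0, 0, 0], "jaw": 3.0}

```text
time: 3.35
tool_pos: [0.5738, -0.2862, 0.1404]
tool_rot: [0.171, 0.583, 0.762, 0.223]
contact_force: [0.5, -0.5, 0.5]
gripper_width: 0.353
grasp_force: 0.0
```

Request:
send_rows:
  steps:
    - {"translation": [0, 0, 0], "delta_rot": [0, 0, 0], "jaw": 2.0}
    - {"translation": [0, 0, 0], "delta_rot": [0, 0, 0], "jaw": 1.5}
    - {"translation": [0, 0, 0], "delta_rot": [0, 0, 0], "jaw": 1.0}
    - {"translation": [0, 0, 0], "delta_rot": [0, 0, 0], "jaw": 0.5}
    - {"translation": [0, 0, 0], "delta_rot": [0, 0, 0], "jaw": 0.0}
    - {"translation": [0, 0, 0], "delta_rot": [0, 0, 0], "jaw": 0.0}
    - {"translation": [0, 0, 0], "delta_rot": [0, 0, 0], "jaw": 0.0}
    - {"translation": [0, 0, 0], "delta_rot": [0, 0, 0], "jaw": 0.0}

```text
time: 4.15
tool_pos: [0.5742, -0.2857, 0.14]
tool_rot: [0.171, 0.583, 0.762, 0.223]
contact_force: [3.2, 2.1, 4.4]
gripper_width: 0.057
grasp_force: 59.8
```

Request:
send_rows:
  steps:
    - {"translation": [0, 0.1, -0.5], "delta_rot": [0, 0, 0], "jaw": 0}
    - {"translation": [0, 0.2, -2.0], "delta_rot": [0, 0, 0], "jaw": 0}
    - {"translation": [0, 0.2, -4.5], "delta_rot": [0, 0, 0], "jaw": 0}
    - {"translation": [0, 0.2, -7.5], "delta_rot": [0, 0, 0], "jaw": 0}
    - {"translation": [0, 0.2, -10.5], "delta_rot": [0, 0, 0], "jaw": 0}
    - {"translation": [0, 0.2, -13.5], "delta_rot": [0, 0, 0], "jaw": 0}
    - {"translation": [0, 0.2, -16.5], "delta_rot": [0, 0, 0], "jaw": 0}
    - {"translation": [0, 0.2, -19.0], "delta_rot": [0, 0, 0], "jaw": 0}

```text
time: 4.95
tool_pos: [0.4748, -0.3124, 0.2995]
tool_rot: [0.168, 0.584, 0.762, 0.222]
contact_force: [0.4, 0.2, -1.6]
gripper_width: 0.062
grasp_force: 59.5
```

```bash
python3 - <<'E'
from h import *
f=grab('wrist');g=grab('side')
im=np.zeros((480,800,3),np.uint8)
im[:,:640]=0; a=cv2.resize(f['pixels'],(400,300));b=cv2.resize(g['pixels'][140:380,120:440],(400,300))
cv2.imwrite('pics/w2.png',np.hstack([a,b]));print(state()['joint_pos'].round(2))
E
```

```text
[-0.96 -0.3   1.91  0.54  1.35 -1.29]
```

View pics/w2.png

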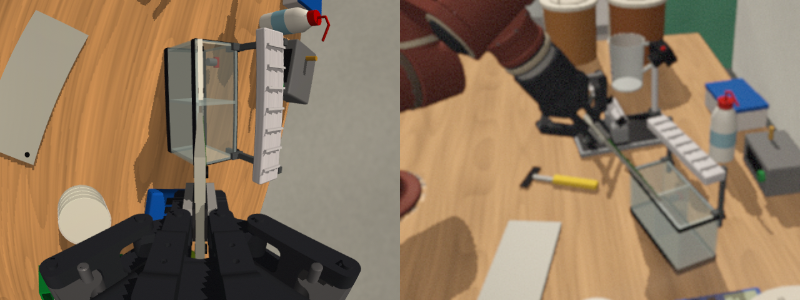

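Panel is held and fully out of the tank (foot at about z 0.166). Next: lift high and carry over to the stand.

```bash
cat > go.py <<'E'
from h import *
p0,R0=cur();Rt=frame(r(7.5),r(30))
print(p0,state()['joint_pos'].round(2))
for w in [(.48,-.28,.43),(.48,-.05,.43),(.45,.12,.33)]: rel(p0,R0,np.array(w),Rt)
E
python3 go.py
```

```text
[ 0.4756755  -0.31385882  0.30258686] [-0.96 -0.3   1.91  0.54  1.35 -1.29]
t cm [  3.11   7.95 -10.05] rot [ 0.0445 -0.0657  0.1146]
t cm [25.32 13.03 -6.9 ] rot [ 0.0445 -0.0657  0.1146]
t cm [42.55  8.97  2.3 ] rot [ 0.0445 -0.0657  0.1146]
```

Request:
send_rows:
  steps:
    - {"translation": [0.5, 2.0, -3.5], "delta_rot": [0, 0, 0], "jaw": 0}
    - {"translation": [1.5, 5.0, -7.0], "delta_rot": [0, 0, 0], "jaw": 0}
    - {"translation": [3.1, 8.0, -10.0], "delta_rot": [0.02, -0.02, 0.03], "jaw": 0}
    - {"translation": [7.0, 9.5, -9.8], "delta_rot": [0.044, -0.065, 0.115], "jaw": 0}
    - {"translation": [11.5, 10.5, -9.2], "delta_rot": [0.044, -0.065, 0.115], "jaw": 0}
    - {"translation": [16.0, 11.0, -8.4], "delta_rot": [0.044, -0.065, 0.115], "jaw": 0}
    - {"translation": [20.5, 12.0, -7.6], "delta_rot": [0.044, -0.065, 0.115], "jaw": 0}
    - {"translation": [25.0, 13.0, -7.0], "delta_rot": [0.044, -0.065, 0.115], "jaw": 0}

```text
time: 5.85
tool_pos: [0.4798, -0.0507, 0.4257]
tool_rot: [0.166, 0.637, 0.726, 0.195]
contact_force: [0.7, 0.9, -1.5]
gripper_width: 0.059
grasp_force: 59.5
```

```bash
python3 go.py
```

```text
[ 0.479778   -0.05071897  0.42571727] [-0.41 -0.67  1.95  0.27  1.41 -0.52]
t cm [-22.73  -2.31  -2.  ] rot [-0.0045 -0.0069 -0.0024]
t cm [ 0.07  0.24 -0.36] rot [-0.0045 -0.0069 -0.0024]
t cm [17.25 -5.42  8.07] rot [-0.0045 -0.0069 -0.0024]
```

Request:
send_rows:
  steps:
    - {"translation": [4.0, -1.0, 1.0], "delta_rot": [-0.0045, -0.007, -0.002], "jaw": 0}
    - {"translation": [8.0, -2.0, 2.5], "delta_rot": [-0.0045, -0.007, -0.002], "jaw": 0}
    - {"translation": [12.0, -3.5, 4.5], "delta_rot": [-0.0045, -0.007, -0.002], "jaw": 0}
    - {"translation": [15.5, -5.0, 6.5], "delta_rot": [-0.0045, -0.007, -0.002], "jaw": 0}
    - {"translation": [17.0, -5.4, 8.0], "delta_rot": [-0.0045, -0.007, -0.002], "jaw": 0}
    - {"translation": [17.2, -5.4, 8.1], "delta_rot": [-0.0045, -0.007, -0.002], "jaw": 0}
    - {"translation": [17.2, -5.4, 8.1], "delta_rot": [-0.0045, -0.007, -0.002], "jaw": 0}
    - {"translation": [17.2, -5.4, 8.1], "delta_rot": [-0.0045, -0.007, -0.002], "jaw": 0}

```text
time: 6.65
tool_pos: [0.4516, 0.1172, 0.3336]
tool_rot: [0.173, 0.636, 0.726, 0.196]
contact_force: [-0.0, 0.3, -1.2]
gripper_width: 0.062
grasp_force: 59.5
```

```bash
python3 - <<'E'
from h import *
f=grab('wrist');cv2.imwrite('pics/w3.png',cv2.resize(f['pixels'],(800,600)))
p,Rr=cur();print(p,state()['joint_pos'].round(2))
E
```

```text
[0.4517572  0.11699095 0.33411776] [ 0.08 -0.75  2.14  0.02  1.22 -0.05]
```

View pics/w3.png

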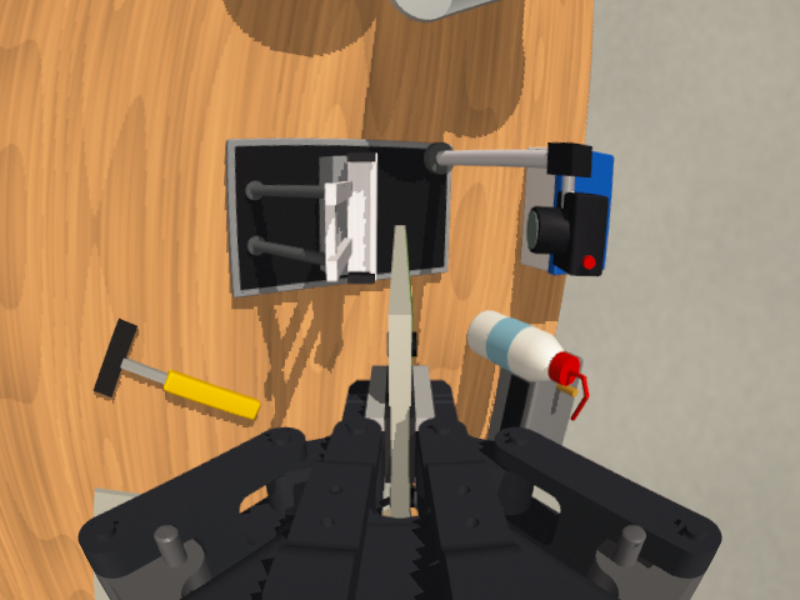

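The wrist view shows the easel below. The ledge is the white strip at x 345-376, its end stops are at (362,157) and (362,277), and the rails are at rows ~195 and ~265. I take an enlarged crop with depth.

```bash
python3 - <<'E'
from h import *
f=load('wrist')
c=f['pixels'][115:235,240:320];cv2.imwrite('pics/c3.png',cv2.resize(c,None,fx=5,fy=5,interpolation=cv2.INTER_NEAREST))
Rt=frame(r(7.5),r(30));B=np.stack([Rt[:,1],-Rt[:,0],-Rt[:,2]],1) # easel x,y,z
print('rows v; easel-rotated coords mm, rel (.541,.156,.091)')
o=np.array([.541,.156,.091])
for v in range(124,228,5):
    print(v,[(u,*((B.T@(wcloud(f,u,v)-o))*1000).round().astype(int)) for u in range(260,306,5)])
E
```

```text
rows v; easel-rotated coords mm, rel (.541,.156,.091)
124 [(260, np.int64(-32), np.int64(-61), np.int64(-71)), (265, np.int64(-26), np.int64(-61), np.int64(-75)), (270, np.int64(-20), np.int64(-61), np.int64(-78)), (275, np.int64(-15), np.int64(-61), np.int64(-84)), (280, np.int64(-2), np.int64(-59), np.int64(-16)), (285, np.int64(38), np.int64(-47), np.int64(386)), (290, np.int64(9), np.int64(-58), np.int64(-16)), (295, np.int64(14), np.int64(-58), np.int64(-16)), (300, np.int64(19), np.int64(-58), np.int64(-19)), (305, np.int64(22), np.int64(-61), np.int64(-103))]
129 [(260, np.int64(-29), np.int64(-54), np.int64(-53)), (265, np.int64(-22), np.int64(-54), np.int64(-41)), (270, np.int64(-16), np.int64(-54), np.int64(-39)), (275, np.int64(-11), np.int64(-54), np.int64(-45)), (280, np.int64(-2), np.int64(-53), np.int64(-17)), (285, np.int64(3), np.int64(-53), np.int64(-17)), (290, np.int64(8), np.int64(-53), np.int64(-31)), (295, np.int64(13), np.int64(-53), np.int64(-32)), (300, np.int64(19), np.int64(-53), np.int64(-26)), (305, np.int64(22), np.int64(-54), np.int64(-103))]
134 [(260
[... 8932 characters left out ...]
np.int64(7), np.int64(47), np.int64(-21)), (295, np.int64(13), np.int64(47), np.int64(-21)), (300, np.int64(18), np.int64(50), np.int64(-30)), (305, np.int64(21), np.int64(66), np.int64(-103))]
224 [(260, np.int64(-35), np.int64(66), np.int64(-71)), (265, np.int64(-7), np.int64(29), np.int64(78)), (270, np.int64(-23), np.int64(67), np.int64(-78)), (275, np.int64(-17), np.int64(68), np.int64(-82)), (280, np.int64(-4), np.int64(52), np.int64(-15)), (285, np.int64(2), np.int64(52), np.int64(-15)), (290, np.int64(8), np.int64(52), np.int64(-14)), (295, np.int64(13), np.int64(52), np.int64(-15)), (300, np.int64(14), np.int64(76), np.int64(-113)), (305, np.int64(21), np.int64(77), np.int64(-116))]
```

View pics/c3.png

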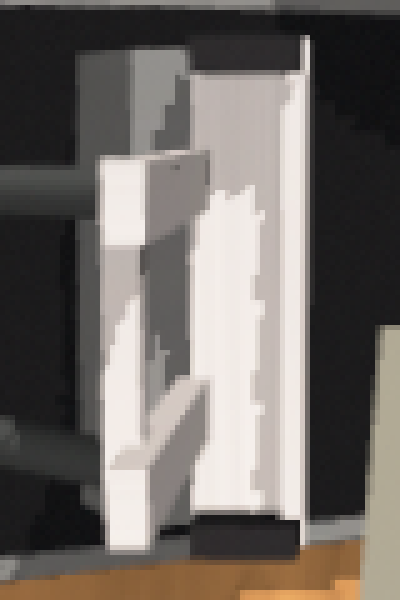

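```bash
cat > meas.py <<'E'
from h import *
f=load('wrist');p,R0=cur();p=np.array([.4516,.1172,.3336]) if 0 else p
for v in range(180,262,6):
    print(v,[(u,*((R0.T@(wcloud(f,u,v)-p))*1000).round(0).astype(int).tolist()) for u in (315,317,319,321,323,325)])
Rt=frame(r(7.5),r(30));B=np.stack([Rt[:,1],-Rt[:,0],-Rt[:,2]],1)
E=np.array([.541,.156,.091])+B@np.array([-2,-2.7,-32])/1000
print('E',E,'tcp rel E (tool axes mm)',(R0.T@(E-p)*1000).round(1));rel(p,R0,p,Rt)
E
python3 meas.py
```

```text
180 [(315, 14, -8, 367), (317, 40, -3, 154), (319, 39, -2, 156), (321, 39, 0, 155), (323, 39, 1, 155), (325, 12, 6, 377)]
186 [(315, 5, -8, 368), (317, 39, -3, 126), (319, 39, -2, 127), (321, 39, -1, 125), (323, 39, 1, 127), (325, 36, 3, 147)]
192 [(315, -3, -8, 368), (317, 39, -3, 100), (319, 39, -2, 98), (321, 39, -1, 97), (323, 39, 1, 98), (325, 39, 2, 98)]
198 [(315, 38, -4, 79), (317, 38, -3, 79), (319, 39, -2, 77), (321, 38, -1, 78), (323, 38, 0, 79), (325, 38, 2, 79)]
204 [(315, 38, -4, 60), (317, 39, -3, 59), (319, 39, -2, 59), (321, 39, -1, 60), (323, 38, 0, 61), (325, 39, 1, 60)]
210 [(315, 38, -4, 46), (317, 38, -3, 46), (319, 38, -2, 46), (321, 38, -1, 45), (323, 38, 0, 45), (325, 38, 1, 45)]
216 [(315, 38, -3, 32), (317, 38, -3, 31), (319, 38, -2, 32), (321, 38, -1, 32), (323, 38, 0, 32), (325, 38, 1, 32)]
222 [(315, 38, -3, 22), (317, 38, -2, 20), (319, 38, -2, 21), (321, 38, -1, 23), (323, 38, 0, 21), (325, 38, 1, 22)]
228 [(315, 38, -3, 12), (317, 38, -2, 12), (319, 38, -2, 13), (321, 38, -1, 12), (323, 38, 0, 13), (325, 38, 1, 11)]
234 [(315, 38, -3, 3), (317, 38, -2, 2), (319, 38, -2, 2), (321, 38, -1, 3), (323, 38, 0, 2), (325, 38, 1, 1)]
240 [(315, 38, -3, -6), (317, 38, -2, -4), (319, 38, -2, -4), (321, 38, -1, -5), (323, 38, 0, -3), (325, 38, 1, -4)]
246 [(315, 38, -3, -12), (317, 38, -2, -12), (319, 38, -2, -12), (321, 38, -1, -13), (323, 38, 0, -12), (325, 38, 0, -13)]
252 [(315, 38, -3, -18), (317, 38, -2, -18), (319, 37, -2, -16), (321, 37, -1, -16), (323, 38, 0, -17), (325, 38, 0, -17)]
258 [(315, 36, -3, -18), (317, 35, -2, -16), (319, 36, -2, -17), (321, 36, -1, -17), (323, 36, 0, -18), (325, 36, 0, -18)]
E [0.55479346 0.16053924 0.06228719] tcp rel E (tool axes mm) [ 30.4 -44.1 289. ]
t cm [0. 0. 0.] rot [0.0056 0.0024 0.0003]
```

Request:
send_rows:
  steps:
    - {"translation": [1.6, -1.7, 0.0], "delta_rot": [0.0056, 0.0024, 0], "jaw": 0}
    - {"translation": [3.15, -3.4, 0.0], "delta_rot": [0.0056, 0.0024, 0], "jaw": 0}
    - {"translation": [3.15, -3.4, 2.0], "delta_rot": [0.0056, 0.0024, 0], "jaw": 0}
    - {"translation": [3.15, -3.4, 4.5], "delta_rot": [0.0056, 0.0024, 0], "jaw": 0}
    - {"translation": [3.15, -3.4, 7.0], "delta_rot": [0.0056, 0.0024, 0], "jaw": 0}
    - {"translation": [3.15, -3.4, 9.5], "delta_rot": [0.0056, 0.0024, 0], "jaw": 0}
    - {"translation": [3.15, -3.4, 11.5], "delta_rot": [0.0056, 0.0024, 0], "jaw": 0}
    - {"translation": [3.15, -3.4, 11.7], "delta_rot": [0.0056, 0.0024, 0], "jaw": 0}

```text
time: 7.5
tool_pos: [0.4763, 0.1514, 0.2125]
tool_rot: [0.169, 0.638, 0.727, 0.192]
contact_force: [-1.3, -0.1, -2.4]
gripper_width: 0.063
grasp_force: 59.6
```

```bash
python3 - <<'E'
from h import *
f=grab('wrist');cv2.imwrite('pics/w4.png',cv2.resize(f['pixels'][100:300,220:420],None,fx=3,fy=3,interpolation=cv2.INTER_CUBIC))
E
sed -i 's/range(180,262,6)/range(150,200,4)/' meas.py; python3 meas.py
```

```text
150 [(315, 59, -7, 227), (317, 59, -5, 229), (319, 59, -3, 230), (321, 59, -1, 231), (323, 59, 1, 233), (325, 59, 3, 233)]
154 [(315, 55, -7, 228), (317, 55, -5, 230), (319, 55, -3, 230), (321, 55, -1, 232), (323, 55, 1, 232), (325, 55, 3, 234)]
158 [(315, 56, -6, 154), (317, 56, -4, 156), (319, 56, -3, 155), (321, 56, -1, 156), (323, 56, 0, 154), (325, 56, 2, 154)]
162 [(315, 53, -6, 155), (317, 53, -4, 154), (319, 53, -3, 156), (321, 53, -1, 155), (323, 53, 0, 155), (325, 53, 2, 156)]
166 [(315, 50, -6, 155), (317, 50, -4, 155), (319, 50, -3, 154), (321, 50, -1, 155), (323, 50, 0, 155), (325, 50, 2, 154)]
170 [(315, 45, -6, 170), (317, 45, -4, 170), (319, 45, -3, 170), (321, 45, -1, 170), (323, 45, 0, 170), (325, 45, 2, 171)]
174 [(315, 42, -6, 172), (317, 42, -4, 172), (319, 42, -3, 170), (321, 42, -1, 171), (323, 42, 0, 170), (325, 42, 2, 172)]
178 [(315, 39, -6, 171), (317, 39, -4, 170), (319, 39, -3, 171), (321, 39, -1, 172), (323, 39, 0, 172), (325, 39, 2, 171)]
182 [(315, 35, -6, 170), (317, 38, -4, 148), (319, 38, -3, 150), (321, 38, -1, 150), (323, 38, 0, 150), (325, 35, 2, 171)]
186 [(315, 32, -6, 171), (317, 38, -4, 126), (319, 38, -3, 127), (321, 38, -1, 126), (323, 38, 0, 126), (325, 35, 2, 148)]
190 [(315, 29, -6, 171), (317, 38, -4, 107), (319, 38, -3, 107), (321, 38, -1, 107), (323, 39, 0, 106), (325, 35, 2, 127)]
194 [(315, 26, -6, 170), (317, 38, -4, 95), (319, 38, -2, 95), (321, 38, -1, 93), (323, 38, 0, 94), (325, 38, 1, 94)]
198 [(315, 38, -5, 79), (317, 38, -4, 80), (319, 38, -2, 80), (321, 38, -1, 80), (323, 38, 0, 79), (325, 38, 1, 79)]
E [0.55479346 0.16053924 0.06228719] tcp rel E (tool axes mm) [ -1.4  -7.  170.7]
t cm [0. 0. 0.] rot [-0.0037  0.     -0.0001]
```

View pics/w4.png

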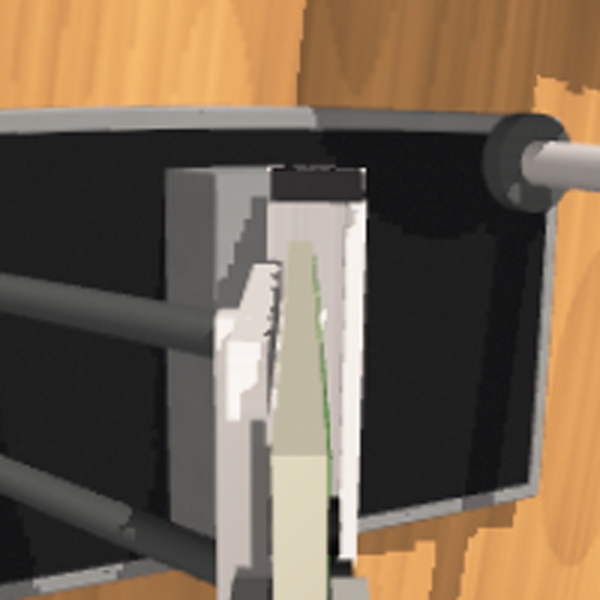

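View: the foot hangs over the ledge between rail and lip, centred, with about 13 mm left to go.

Request:
send_rows:
  steps:
    - {"translation": [0, -0.1, 0.4], "delta_rot": [-0.0037, 0, 0], "jaw": 0}
    - {"translation": [0, -0.2, 0.8], "delta_rot": [-0.0037, 0, 0], "jaw": 0}
    - {"translation": [0, -0.2, 1.0], "delta_rot": [-0.0037, 0, 0], "jaw": 0}
    - {"translation": [0, -0.2, 1.15], "delta_rot": [-0.0037, 0, 0], "jaw": 0}
    - {"translation": [0, -0.2, 1.25], "delta_rot": [-0.0037, 0, 0], "jaw": 0}
    - {"translation": [0, -0.2, 1.3], "delta_rot": [-0.0037, 0, 0], "jaw": 0}
    - {"translation": [0, -0.2, 1.3], "delta_rot": [-0.0037, 0, 0], "jaw": 0}
    - {"translation": [0, -0.2, 1.3], "delta_rot": [-0.0037, 0, 0], "jaw": 0}

```text
time: 8.35
tool_pos: [0.4812, 0.1535, 0.2028]
tool_rot: [0.171, 0.636, 0.727, 0.196]
contact_force: [-0.1, -1.0, -1.8]
gripper_width: 0.059
grasp_force: 59.6
```

```bash
python3 -c "
from h import *
grab('wrist')"; python3 meas.py | sed -n '5,12p;14,15p'
```

```text
166 [(315, 51, -4, 143), (317, 51, -3, 143), (319, 51, -1, 143), (321, 51, 0, 142), (323, 51, 2, 142), (325, 51, 3, 143)]
170 [(315, 48, -4, 143), (317, 48, -3, 143), (319, 48, -1, 142), (321, 48, 0, 143), (323, 48, 2, 144), (325, 48, 3, 143)]
174 [(315, 43, -4, 158), (317, 43, -3, 158), (319, 43, -1, 158), (321, 43, 0, 159), (323, 43, 2, 159), (325, 43, 3, 159)]
178 [(315, 40, -5, 160), (317, 40, -3, 159), (319, 40, -1, 159), (321, 40, 0, 158), (323, 40, 2, 159), (325, 40, 3, 159)]
182 [(315, 37, -5, 159), (317, 38, -3, 149), (319, 39, -1, 147), (321, 38, 0, 148), (323, 39, 2, 148), (325, 37, 3, 158)]
186 [(315, 34, -5, 159), (317, 39, -3, 125), (319, 39, -1, 126), (321, 39, 0, 125), (323, 38, 1, 126), (325, 36, 3, 146)]
190 [(315, 31, -5, 158), (317, 39, -3, 105), (319, 39, -1, 106), (321, 39, 0, 106), (323, 39, 1, 107), (325, 36, 3, 126)]
194 [(315, 28, -5, 158), (317, 38, -3, 93), (319, 38, -1, 92), (321, 38, 0, 94), (323, 38, 1, 93), (325, 38, 2, 94)]
E [0.55479346 0.16053924 0.06228719] tcp rel E (tool axes mm) [ -2.8  -6.7 158.6]
t cm [0. 0. 0.] rot [ 0.0028 -0.0013  0.0017]
```

Request:
send_rows:
  steps:
    - {"translation": [0, 0, 0.05], "delta_rot": [0, 0, 0], "jaw": 0}
    - {"translation": [0, 0, 0.1], "delta_rot": [0, 0, 0], "jaw": 0}
    - {"translation": [0, -0.05, 0.15], "delta_rot": [0, 0, 0], "jaw": 0}
    - {"translation": [0, -0.1, 0.2], "delta_rot": [0, 0, 0], "jaw": 0}
    - {"translation": [0, -0.1, 0.2], "delta_rot": [0, 0, 0], "jaw": 0}
    - {"translation": [0, -0.1, 0.2], "delta_rot": [0, 0, 0], "jaw": 0}
    - {"translation": [0, -0.1, 0.2], "delta_rot": [0, 0, 0], "jaw": 0}
    - {"translation": [0, -0.1, 0.2], "delta_rot": [0, 0, 0], "jaw": 0}

```text
time: 9.2
tool_pos: [0.4818, 0.1539, 0.2025]
tool_rot: [0.172, 0.636, 0.726, 0.197]
contact_force: [-5.1, 0.8, 7.0]
gripper_width: 0.062
grasp_force: 61.2
```

```bash
python3 -c "
from h import *
grab('wrist')
for i in range(3): print(state()['tool_pos'],state()['contact_force'])"; python3 meas.py | sed -n '5,10p;14,15p'
```

```text
[0.48183673 0.15386229 0.20250202] [-5.80773192  0.15206717  6.4227889 ]
[0.48183673 0.15386229 0.20250202] [-5.80773192  0.15206717  6.4227889 ]
[0.48183673 0.15386229 0.20250202] [-5.80773192  0.15206717  6.4227889 ]
166 [(315, 51, -4, 141), (317, 51, -3, 142), (319, 51, -1, 142), (321, 51, 0, 143), (323, 51, 2, 143), (325, 51, 3, 142)]
170 [(315, 48, -4, 142), (317, 48, -3, 143), (319, 48, -1, 142), (321, 48, 0, 142), (323, 48, 2, 144), (325, 48, 3, 143)]
174 [(315, 43, -4, 159), (317, 44, -3, 157), (319, 43, -1, 159), (321, 43, 0, 157), (323, 43, 2, 157), (325, 43, 3, 157)]
178 [(315, 40, -4, 158), (317, 40, -3, 158), (319, 40, -1, 159), (321, 40, 0, 158), (323, 40, 2, 159), (325, 40, 3, 159)]
182 [(315, 37, -5, 158), (317, 38, -3, 151), (319, 38, -1, 151), (321, 38, 0, 152), (323, 37, 2, 158), (325, 37, 3, 159)]
186 [(315, 34, -5, 159), (317, 38, -3, 127), (319, 38, -1, 128), (321, 38, 0, 127), (323, 35, 2, 150), (325, 34, 3, 158)]
E [0.55479346 0.16053924 0.06228719] tcp rel E (tool axes mm) [ -3.2  -7.5 158. ]
t cm [0. 0. 0.] rot [ 0.0048 -0.0018  0.0015]
```

The foot is on the ledge with about 8 N along the slope. Now I ease it back to the rails.

Request:
send_rows:
  steps:
    - {"translation": [0, -0.05, 0], "delta_rot": [0, 0, 0], "jaw": 0}
    - {"translation": [0, -0.1, 0], "delta_rot": [0, 0, 0], "jaw": 0}
    - {"translation": [0, -0.15, 0], "delta_rot": [0, 0, 0], "jaw": 0}
    - {"translation": [0, -0.2, 0], "delta_rot": [0, 0, 0], "jaw": 0}
    - {"translation": [0, -0.25, 0], "delta_rot": [0, 0, 0], "jaw": 0}
    - {"translation": [0, -0.25, 0], "delta_rot": [0, 0, 0], "jaw": 0}
    - {"translation": [0, -0.25, 0], "delta_rot": [0, 0, 0], "jaw": 0}
    - {"translation": [0, -0.25, 0], "delta_rot": [0, 0, 0], "jaw": 0}

```text
time: 10.05
tool_pos: [0.4804, 0.1535, 0.2017]
tool_rot: [0.173, 0.635, 0.726, 0.198]
contact_force: [-3.3, 0.2, 5.9]
gripper_width: 0.062
grasp_force: 60.7
```

```bash
python3 - <<'E'
from h import *
f=grab('wrist');cv2.imwrite('pics/w5.png',cv2.resize(f['pixels'][130:280,250:400],None,fx=4,fy=4,interpolation=cv2.INTER_CUBIC))
print(state()['contact_force'])
E
python3 meas.py | sed -n '6,10p;14,15p'
```

```text
[-3.10752618  1.539941    5.34608033]
170 [(315, 48, -4, 142), (317, 48, -3, 142), (319, 48, -1, 143), (321, 48, 0, 141), (323, 48, 2, 141), (325, 48, 3, 141)]
174 [(315, 43, -4, 159), (317, 43, -3, 159), (319, 43, -1, 158), (321, 43, 0, 159), (323, 43, 2, 158), (325, 43, 3, 159)]
178 [(315, 40, -4, 158), (317, 40, -3, 157), (319, 40, -1, 159), (321, 40, 0, 158), (323, 40, 2, 160), (325, 40, 3, 158)]
182 [(315, 37, -4, 158), (317, 38, -3, 150), (319, 38, -1, 148), (321, 38, 0, 150), (323, 38, 2, 149), (325, 37, 3, 158)]
186 [(315, 34, -4, 157), (317, 38, -3, 126), (319, 38, -1, 127), (321, 39, 0, 126), (323, 39, 1, 126), (325, 38, 3, 126)]
E [0.55479346 0.16053924 0.06228719] tcp rel E (tool axes mm) [ -3.   -6.2 158. ]
t cm [0. 0. 0.] rot [ 0.0075 -0.0015  0.0018]
```

View pics/w5.png

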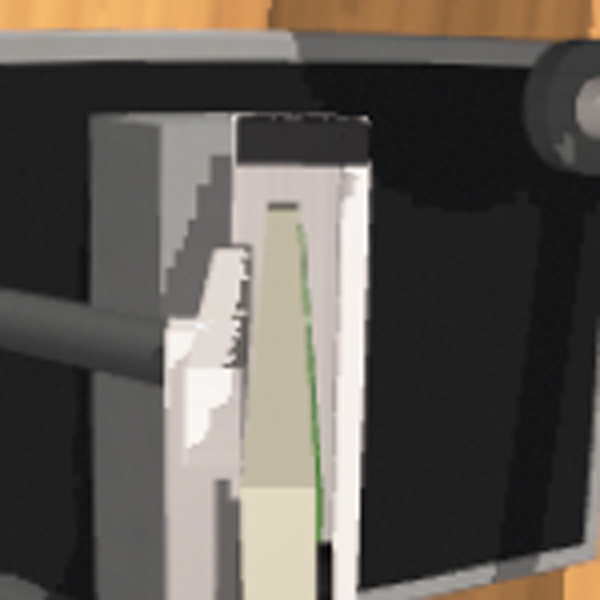

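The foot is on the ledge, about 3 mm out from the rails at the foot and 1 mm at the rail tops. I turn slightly to bring it flush.

Request:
send_rows:
  steps:
    - {"translation": [0, 0, -0.05], "delta_rot": [0.005, 0, 0], "jaw": 0}
    - {"translation": [0, 0, -0.05], "delta_rot": [0.01, 0, 0], "jaw": 0}
    - {"translation": [0, -0.05, -0.05], "delta_rot": [0.015, 0, 0], "jaw": 0}
    - {"translation": [0, -0.1, -0.05], "delta_rot": [0.018, 0, 0], "jaw": 0}
    - {"translation": [0, -0.1, 0], "delta_rot": [0.018, 0, 0], "jaw": 0}
    - {"translation": [0, -0.1, 0], "delta_rot": [0.018, 0, 0], "jaw": 0}
    - {"translation": [0, -0.1, 0], "delta_rot": [0.018, 0, 0], "jaw": 0}
    - {"translation": [0, -0.1, 0], "delta_rot": [0.018, 0, 0], "jaw": 0}

```text
time: 10.9
tool_pos: [0.4797, 0.1533, 0.2012]
tool_rot: [0.167, 0.637, 0.728, 0.191]
contact_force: [-1.9, 1.0, 6.8]
gripper_width: 0.064
grasp_force: 60.8
```

```bash
python3 - <<'E'
from h import *
f=grab('wrist');print(state()['contact_force'])
Rt=frame(r(7.5),r(30));B=np.stack([Rt[:,1],-Rt[:,0],-Rt[:,2]],1);E=np.array([.55479346,.16053924,.06228719])
for v in range(170,240,4):
    print(v,[(u,*((B.T@(wcloud(f,u,v)-E))*1000).round().astype(int).tolist()) for u in range(307,329,3)])
E
```

```text
[-2.65366573  1.22735274  8.39091428]
170 [(307, -9, -48, -11), (310, -6, -48, -13), (313, -3, -51, 15), (316, -1, -51, 15), (319, 1, -51, 16), (322, 3, -51, 17), (325, 6, -51, 16), (328, 8, -51, 15)]
174 [(307, -9, -45, -11), (310, -6, -45, -13), (313, -4, -46, 0), (316, -1, -46, 0), (319, 1, -46, 1), (322, 3, -46, 1), (325, 6, -46, 0), (328, 8, -46, -1)]
178 [(307, -9, -42, -10), (310, -6, -42, -12), (313, -4, -43, -1), (316, -1, -43, 0), (319, 1, -43, 0), (322, 3, -43, 0), (325, 6, -43, 0), (328, 8, -43, 0)]
182 [(307, -9, -39, -10), (310, -6, -38, -12), (313, -4, -40, 0), (316, -1, -40, 0), (319, 1, -41, 8), (322, 3, -41, 8), (325, 6, -41, 6), (328, 8, -40, 0)]
186 [(307, -9, -35, -11), (310, -6, -35, -13), (313, -4, -37, 1), (316, -1, -37, 1), (319, 1, -41, 30), (322, 4, -41, 31), (325, 6, -41, 29), (328, 8, -37, 1)]
190 [(307, -9, -32, -10), (310, -6, -32, -12), (313, -4, -34, 0), (316, -1, -34, 0), (319, 2, -41, 50), (322, 4, -41, 49), (325, 6, -41, 51), (328, 8, -34, -1)]
194 [(307, -9, -29, -12), (310, -5, -33, 17), (313, -3, -33, 17), (316, -1, -33, 18), (319, 2, -41, 63), 
[... 1166 characters left out ...]
, -41, 137), (328, 7, -37, 123)]
226 [(307, -4, -32, 110), (310, -2, -32, 111), (313, 0, -40, 144), (316, 2, -41, 144), (319, 3, -40, 144), (322, 4, -41, 145), (325, 5, -41, 145), (328, 7, -38, 132)]
230 [(307, -4, -30, 109), (310, -2, -30, 110), (313, 1, -41, 151), (316, 2, -40, 149), (319, 3, -40, 149), (322, 4, -40, 150), (325, 5, -40, 149), (328, 6, -37, 138)]
234 [(307, -4, -28, 109), (310, -2, -28, 110), (313, 1, -40, 155), (316, 2, -41, 157), (319, 3, -40, 155), (322, 4, -41, 157), (325, 5, -40, 155), (328, 6, -38, 145)]
238 [(307, -4, -25, 108), (310, -2, -26, 110), (313, 1, -40, 160), (316, 2, -40, 160), (319, 3, -41, 161), (322, 4, -40, 160), (325, 5, -40, 160), (328, 6, -40, 161)]
```

The panel is flush with the rails to within 1–2 mm, foot on the ledge, centred. Release and withdraw along the slope.

Request:
send_rows:
  steps:
    - {"translation": [0, 0, 0], "delta_rot": [0, 0, 0], "jaw": 0.8}
    - {"translation": [0, 0, 0], "delta_rot": [0, 0, 0], "jaw": 1.1}
    - {"translation": [0, 0, 0], "delta_rot": [0, 0, 0], "jaw": 1.5}
    - {"translation": [0, 0, 0], "delta_rot": [0, 0, 0], "jaw": 2.0}
    - {"translation": [0, 0, 0], "delta_rot": [0, 0, 0], "jaw": 3.0}
    - {"translation": [0, 0, 0], "delta_rot": [0, 0, 0], "jaw": 4.0}
    - {"translation": [0, 0, 0], "delta_rot": [0, 0, 0], "jaw": 4.0}
    - {"translation": [0, 0, 0], "delta_rot": [0, 0, 0], "jaw": 4.0}

```text
time: 11.75
tool_pos: [0.4783, 0.1531, 0.1987]
tool_rot: [0.165, 0.637, 0.728, 0.189]
contact_force: [-0.4, -0.4, -0.4]
gripper_width: 0.468
grasp_force: 0.0
```

Request:
send_rows:
  steps:
    - {"translation": [0, 0, -1], "delta_rot": [0, 0, 0], "jaw": 4.0}
    - {"translation": [0, 0, -2.5], "delta_rot": [0, 0, 0], "jaw": 4.0}
    - {"translation": [0, 0, -4.5], "delta_rot": [0, 0, 0], "jaw": 4.0}
    - {"translation": [0, 0, -6.5], "delta_rot": [0, 0, 0], "jaw": 4.0}
    - {"translation": [0, 0, -8], "delta_rot": [0, 0, 0], "jaw": 4.0}
    - {"translation": [0, 0, -8], "delta_rot": [0, 0, 0], "jaw": 4.0}
    - {"translation": [0, 0, -8], "delta_rot": [0, 0, 0], "jaw": 4.0}
    - {"translation": [0, 0, -8], "delta_rot": [0, 0, 0], "jaw": 4.0}

```text
time: 12.55
tool_pos: [0.4395, 0.1479, 0.2675]
tool_rot: [0.165, 0.638, 0.728, 0.189]
contact_force: [0.2, 0.7, -1.1]
gripper_width: 0.47
grasp_force: 0.0
```

```bash
python3 - <<'E'
from h import *
f=grab('wrist');g=grab('side');print(state()['contact_force'],state()['tool_pos'])
cv2.imwrite('pics/end.png',np.hstack([cv2.resize(f['pixels'],(400,300)),cv2.resize(g['pixels'][140:350,180:460],(400,300))]))
Rt=frame(r(7.5),r(30));B=np.stack([Rt[:,1],-Rt[:,0],-Rt[:,2]],1);E=np.array([.55479346,.16053924,.06228719])
for v in range(176,240,5):
    print(v,[(u,*((B.T@(wcloud(f,u,v)-E))*1000).round().astype(int).tolist()) for u in range(309,330,3)])
E
```

```text
[-0.16370633  0.58516738  0.51299004] [0.43946002 0.1478306  0.26722243]
176 [(309, -14, -35, -8), (312, -11, -35, -10), (315, -8, -35, -11), (318, -5, -35, -13), (321, -1, -36, -1), (324, 2, -42, 52), (327, 4, -42, 52)]
181 [(309, -14, -30, -8), (312, -11, -29, -12), (315, -8, -30, -11), (318, -4, -34, 24), (321, -1, -34, 24), (324, 2, -41, 84), (327, 4, -42, 85)]
186 [(309, -14, -25, -8), (312, -11, -25, -10), (315, -6, -34, 57), (318, -3, -34, 57), (321, 0, -42, 117), (324, 2, -42, 117), (327, 4, -42, 116)]
191 [(309, -9, -34, 86), (312, -7, -34, 90), (315, -5, -35, 90), (318, -3, -34, 89), (321, 0, -42, 142), (324, 2, -42, 142), (327, 4, -43, 143)]
196 [(309, -9, -30, 87), (312, -6, -34, 111), (315, -4, -34, 110), (318, -2, -34, 109), (321, 1, -42, 160), (324, 2, -42, 160), (327, 4, -42, 159)]
201 [(309, -9, -26, 86), (312, -6, -31, 111), (315, -4, -30, 109), (318, -1, -42, 175), (321, 1, -42, 174), (324, 2, -42, 174), (327, 4, -42, 175)]
206 [(309, -9, -22, 87), (312, -6, -27, 111), (315, -4, -27, 110), (318, -1, -40, 176), (321, 1, -40, 175), (324, 2, -40, 176), (327, 4, -40, 1
[... 174 characters left out ...]
8), (312, -7, -15, 88), (315, -5, -15, 86), (318, -1, -34, 175), (321, 1, -34, 174), (324, 2, -35, 177), (327, 4, -34, 174)]
221 [(309, -10, -11, 86), (312, -7, -10, 86), (315, -5, -11, 87), (318, -1, -32, 176), (321, 1, -31, 173), (324, 2, -31, 174), (327, 4, -32, 176)]
226 [(309, 3, -76, 365), (312, -7, -7, 87), (315, -5, -7, 87), (318, -1, -29, 174), (321, 1, -29, 175), (324, 2, -29, 175), (327, 3, -76, 365)]
231 [(309, -10, -3, 87), (312, -7, -3, 87), (315, -5, -3, 87), (318, -1, -26, 174), (321, 1, -26, 175), (324, 2, -26, 175), (327, 4, -26, 176)]
236 [(309, -10, 1, 88), (312, -7, 1, 86), (315, -5, 1, 86), (318, -1, -23, 175), (321, 1, -23, 174), (324, 2, -23, 175), (327, 4, -23, 175)]
```

View pics/end.png

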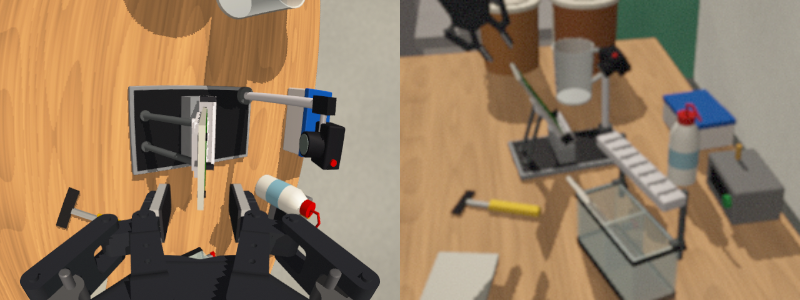

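The panel stands released on the easel, foot on the ledge, leaning on the rails with the green side to the camera. The white panel is still in its bay. Handing in.

```bash
python3 -c "
from plant import *
print(job_done())"
```

```text
the job is handed in; nothing more can be done
None
```

I took the green panel out of the tank and stood it on the photo stand, foot on the ledge, leaning on the rails, green side to the camera. I let go and handed it in at about 12.6 s; no verdict was returned. The last pictures show the white panel still in its bay.

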